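# Snap an instrument enclosure's lid rim shut

### The arm

A 7-joint arm with a two-finger parallel gripper is mounted at the origin on the work surface. World frame = base frame: x ahead of the robot, y to its left, z up, the work surface at z = 0. Lengths are in m, angles in rad, forces in N, time in s.
With the tool pointing down it reaches from about 0.4 to 0.85 m from the base axis. Payload 10.4 kg.
Tool frame: the origin (TCP) lies between the finger pads; the fingertips stand 19 mm ahead of it and the grasp point (between the pads) is the TCP; x points along the fingers, y is the direction in which the jaws open and shut, and the axes are right-handed (so a half turn about x gives the same grasp; the last joint's range is limited). The gripper opens to 87 mm and grips with 3 to 60 N. Pads are 19 mm wide; open, the fingers measure 117 mm over their backs; the gripper's body (75 mm by 190 mm) begins 51 mm behind the grasp point.
Start: joints at [1.235, 0.332, -0.065, 1.46, 0.022, 1.35, -0.088], TCP at [0.192, -0.595, 0.242] pointing down, gripper open.
Joint ranges: [-2.6, 2.6], [-0.5, 2.12], [-1.47, 1.34], [0.16, 2.42], [-1.27, 4.41], [0.06, 2.06], [-2.6, 2.6]. Speed limits (rad/s): [2.22, 2.22, 2.79, 2.79, 3.14, 3.14, 3.14].

### API

Orientations are given as a unit quaternion [x, y, z, w].
In Python, from bench import r gives the robot as it stands.
- The arm moves only by the tool drive_tool, never from a script. Its argument "motion" is a list of rows, each a list of 4 numbers: the shift along the tool's x, y, z in cm, then the turn about the tool's x in units of 5 degrees (1.0 is 5 degrees). In form: [[tx, ty, tz, twist], ...]. A call has 1 to 20 rows; each row is the pose to reach, as a shift and turn from the pose commanded when the call began, along the tool's axes at that moment; what a row does not reach only later rows make up. A row lasts 1/12 s, in which the tool goes at most 41.7 mm and 7.16 degrees, less where a joint would pass 70% of its speed; a pose out of reach is approached as far as the arm can. A call with a gripper value outside its range is refused whole. "grip" is the closure in counts, from 0 (fully open) to 255 (shut), set as the call begins (left out, the last holds). The fingers move at their own pace and stop on an object; "force" is the grip in N (left out, the last holds). Time passes only in rows, so rows that repeat a pose let the fingers close. It gives the time, the measured TCP pose, the force and the opening at its end, in the units of the state.
- r.read_state(): the state, without advancing time (a new reading comes with each control period).
- r.camera(name): name is "side" or "top"; returns the picture (400x640x3 uint8, red, green, blue); there is no depth.
- r.calibration(name): a dict with "fx", "fy", "cx", "cy" (pixels), "xyz" and "orientation" of the camera in the world. Camera axes: x right, y up, looking along -z (the intrinsics and any distortion apply to the point x, -y, -z); pixel columns grow to the right and rows downward; lengths in m; the calibration is good to about 2 mm. A picture is of the moment at which its call begins. calibration takes no time and is no camera call.
- r.close_job(): hands the job in, once; it reports no verdict.
The state is a dict: "time": time; "joint_positions": joint angles; "joint_vel": joint speeds; "joint_torque": joint torques, N m; "ee_pos": TCP position; "eef_rot": TCP orientation; "ft_force": force on the tool from outside, world axes, zero at the start; "torque": the same for the moment, N m; "width": finger opening in m.
Only numpy, scipy, OpenCV 4.12 (cv2) and the standard library are available. Lean on these libraries where they do the work, as an engineer would, in place of code of your own. Each camera call takes 0.05 s, during which the arm holds its last target.

### The job

Press around the rim of the grey instrument enclosure's lid with the fingertips, section by section, until all six rim sections have clicked shut and lie flush; some may be shut already. Press firmly but do not crush the box: one push of a finger is enough for each section. Leave the enclosure standing about where it is, without picking it up or shoving it, and leave everything else on the bench alone.

Things in the scene. Friction and masses are not known exactly. Their poses are not given: they have to be found in the camera images.
- enclosure: Loose light-grey plastic instrument enclosure, about 0.9 kg, flat on the bench mat: 136 mm (its x) by 190 mm (its y), lid top 45 mm above its underside. Origin at the centre of the underside, z up; at yaw 0 its -x long side faces the robot
- lid_centre (a point): Centre of the lid's top face, axes as the enclosure's. Four 30 mm square corners of the lid are screwed down; central panel 76 by 130 mm. The 30 mm wide rim between the corners is six separate snap sections hinged along the panel's edges: two 62 mm long on each long side, one 74 mm long on each short end
- near_left_pad (a point): Point to press on the 62 mm long rim section at the left half of the near long side (-x side, +y half) of the enclosure, in its own frame: on the top face, midway along, 20 mm out from the hinge, 13 mm in from the outer edge. Moves with the section: about 51 mm above the enclosure's underside when sprung up, 45 mm (flush with the panel) when shut. Use its position only
- near_left (a joint): Angle of that section, rad: 0 = sprung up (outer edge 11 mm proud), 0.34 = shut, flush. Over-centre snap: at the pressing point about 9 N to start, less further down; past 0.2 it snaps shut by itself and stays; let go sooner and it springs up. Nearer the hinge takes more force
- near_right_pad (a point): Point to press on the 62 mm long rim section at the right half of the near long side (-x, -y half) of the enclosure, in its own frame: on the top face, midway along, 20 mm out from the hinge, 13 mm in from the outer edge. Moves with the section: about 51 mm above the enclosure's underside when sprung up, 45 mm (flush with the panel) when shut. Use its position only
- near_right (a joint): Angle of that section, rad: 0 = sprung up (outer edge 11 mm proud), 0.34 = shut, flush. Over-centre snap: at the pressing point about 9 N to start, less further down; past 0.2 it snaps shut by itself and stays; let go sooner and it springs up. Nearer the hinge takes more force. May be shut at the start
- far_left_pad (a point): Point to press on the 62 mm long rim section at the left half of the far long side (+x side, +y half) of the enclosure, in its own frame: on the top face, midway along, 20 mm out from the hinge, 13 mm in from the outer edge. Moves with the section: about 51 mm above the enclosure's underside when sprung up, 45 mm (flush with the panel) when shut. Use its position only
- far_left (a joint): Angle of that section, rad: 0 = sprung up (outer edge 11 mm proud), 0.34 = shut, flush. Over-centre snap: at the pressing point about 9 N to start, less further down; past 0.2 it snaps shut by itself and stays; let go sooner and it springs up. Nearer the hinge takes more force
- far_right_pad (a point): Point to press on the 62 mm long rim section at the right half of the far long side (+x, -y half) of the enclosure, in its own frame: on the top face, midway along, 20 mm out from the hinge, 13 mm in from the outer edge. Moves with the section: about 51 mm above the enclosure's underside when sprung up, 45 mm (flush with the panel) when shut. Use its position only
- far_right (a joint): Angle of that section, rad: 0 = sprung up (outer edge 11 mm proud), 0.34 = shut, flush. Over-centre snap: at the pressing point about 9 N to start, less further down; past 0.2 it snaps shut by itself and stays; let go sooner and it springs up. Nearer the hinge takes more force
- left_end_pad (a point): Point to press on the 74 mm long rim section at the whole left short end (+y) of the enclosure, in its own frame: on the top face, midway along, 20 mm out from the hinge, 13 mm in from the outer edge. Moves with the section: about 51 mm above the enclosure's underside when sprung up, 45 mm (flush with the panel) when shut. Use its position only
- left_end (a joint): Angle of that section, rad: 0 = sprung up (outer edge 11 mm proud), 0.34 = shut, flush. Over-centre snap: at the pressing point about 9 N to start, less further down; past 0.2 it snaps shut by itself and stays; let go sooner and it springs up. Nearer the hinge takes more force. May be shut at the start
- right_end_pad (a point): Point to press on the 74 mm long rim section at the whole right short end (-y) of the enclosure, in its own frame: on the top face, midway along, 20 mm out from the hinge, 13 mm in from the outer edge. Moves with the section: about 51 mm above the enclosure's underside when sprung up, 45 mm (flush with the panel) when shut. Use its position only
- right_end (a joint): Angle of that section, rad: 0 = sprung up (outer edge 11 mm proud), 0.34 = shut, flush. Over-centre snap: at the pressing point about 9 N to start, less further down; past 0.2 it snaps shut by itself and stays; let go sooner and it springs up. Nearer the hinge takes more force
- board_far: Loose green circuit board 75 by 100 mm, up to 19 mm tall, beyond the far long side of the enclosure. Not part of the job; origin at its underside
- board_side: Loose green circuit board 100 by 85 mm, up to 19 mm tall, well to the left. Not part of the job; origin at its underside
- screwdriver: Loose screwdriver, 170 mm long, lying beside the enclosure's left end. Not part of the job
- flux_tin: Loose low round metal tin, 54 mm across, 19 mm tall, before the near long side. Not part of the job; origin at its underside
- screw_tray: Loose white open tray 80 by 60 mm, 18 mm tall, beside the enclosure's right end. Not part of the job; origin at its underside
- parts_jar: Loose clear jar with black cap, 42 mm across, 55 mm tall, off the far right corner of the enclosure. Not part of the job; origin at its underside
- solvent_can: Loose round steel can, 104 mm across, 155 mm tall, well to the right. Not part of the job; origin at its underside
Not all that is in view belongs to the job. There is more than one size of the enclosure; the job needs the largest.

How it is judged:
By the outcome, as a careful person would: the job done as asked, in the order asked, and still so for the second after the job is handed in, with the robot touching nothing.
It also fails if it takes over 48 s, if anything falls off the work surface, if the arm or the gripper's body presses on something with over 40 N, if the wrist force passes 120 N, or if a joint passes its speed limit or range.

## Working session

There is one attempt and no reset: what is moved stays moved. The work goes in short steps, Python scripts to look and compute and a tool call to move; the robot and the scene stay as the last step left them, time stands still between calls to the robot, and variables do not carry over. Pictures are saved under pics/ and viewed, and the job is handed in when it is done.

Besides the shell and the picture viewer there is one more tool, called after "Request:" as name([rows], argument=value, ...), one row to a line, values as JSON. drive_tool: Moves the arm, as the interface text tells. Its arguments: {"type":"object","properties":{"motion":{"type":"array","items":{"type":"array","items":{"type":"number"}}},"grip":{"type":"number"},"force":{"type":"number"}},"required":["motion"]}

```bash
ls; mkdir -p pics; python3 - <<'E'
from bench import r
import cv2
print(r.read_state())
for n in("side","top"):
    print(n,r.calibration(n))
    cv2.imwrite(f"pics/{n}0.png",r.camera(n)[:,:,::-1])
E
```

```text
pics
{'time': 0.0, 'joint_positions': array([ 1.23538571,  0.33289845, -0.06470836,  1.46098106,  0.02158875,
        1.34991107, -0.08851897]), 'joint_vel': array([-0.00028851,  0.00106151,  0.00049705,  0.00151964,  0.00024375,
        0.0003777 , -0.00071962]), 'joint_torque': array([ 2.92452651e-04, -6.23258686e+01,  2.48427055e-02, -3.89895165e+01,
       -6.13125809e-02,  3.98652290e-02,  1.53655933e-04]), 'ee_pos': array([ 0.19221806, -0.59430459,  0.24071838]), 'eef_rot': array([-0.6983721 , -0.11066905,  0.6985777 , -0.10962648]), 'ft_force': array([-0.63409945,  0.04947381, -0.77908762]), 'torque': array([-0.02033439, -0.04725076,  0.02763783]), 'width': 0.08721023562280401}
side {'fx': 412.3936740892485, 'fy': 412.3936740892485, 'cx': 321.7066297134617, 'cy': 197.71971504475934, 'xyz': array([-0.00476773,  0.79769853,  0.89673982]), 'orientation': array([-0.1416146 ,  0.4077118 ,  0.85978488, -0.27292187])}
top {'fx': 400.10319904266606, 'fy': 400.10319904266606, 'cx': 323.6392597896409, 'cy': 198.7657713586179, 'xyz': array([0.39076852, 0.00114355, 1.12854504]), 'orientation': array([-0.06422179,  0.06153764,  0.7132289 , -0.69526486])}
```

View pics/side0.png

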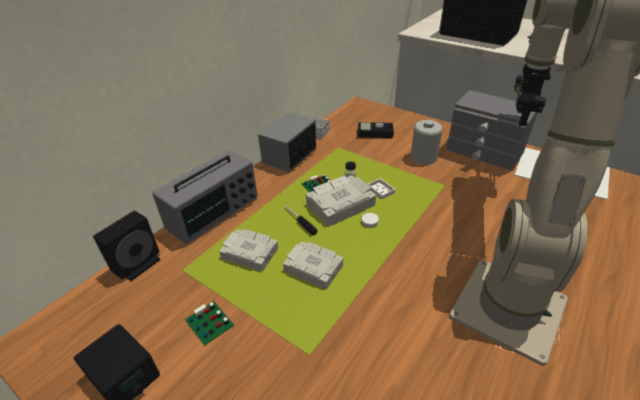

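View pics/top0.png

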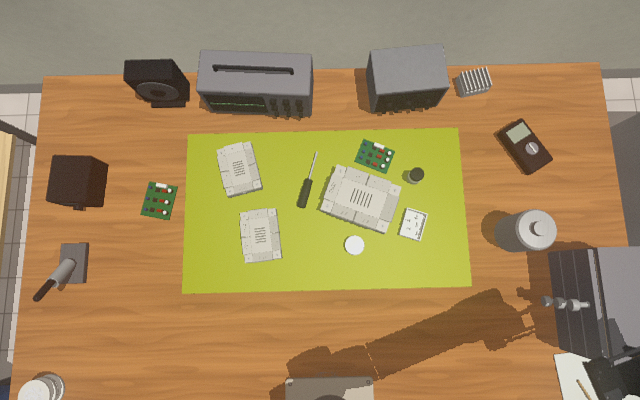

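Side and top views show three grey enclosures, at top pixels (239,168), (260,235) and (361,198). The last one is the largest. It also fits its neighbours: tin at (354,245), tray at (413,224), jar at (416,176), screwdriver at its left and board beyond. I'll confirm with a crop.

```bash
cat > h.py <<'E'
import numpy as np,cv2
from scipy.spatial.transform import Rotation as R
from bench import r
def ray(n,uv,z):
    c=r.calibration(n);uv=np.atleast_2d(np.array(uv,float))
    d=np.c_[(uv[:,0]-c['cx'])/c['fx'],-(uv[:,1]-c['cy'])/c['fy'],-np.ones(len(uv))]
    d=R.from_quat(c['orientation']).apply(d);o=np.array(c['xyz'])
    return o+d*((z-o[2])/d[:,2])[:,None]
def proj(n,P):
    c=r.calibration(n);p=R.from_quat(c['orientation']).inv().apply(np.atleast_2d(P)-np.array(c['xyz']))
    return np.c_[c['cx']-c['fx']*p[:,0]/p[:,2],c['cy']+c['fy']*p[:,1]/p[:,2]]
E
python3 - <<'E'
from h import *
a=cv2.imread("pics/top0.png")[150:250,300:440];cv2.imwrite("pics/ct.png",cv2.resize(a,None,fx=5.7,fy=5.7,interpolation=cv2.INTER_CUBIC))
a=cv2.imread("pics/side0.png")[160:235,280:400];cv2.imwrite("pics/cs.png",cv2.resize(a,None,fx=6.5,fy=6.5,interpolation=cv2.INTER_CUBIC))
im=cv2.imread("pics/top0.png");hsv=cv2.cvtColor(im,cv2.COLOR_BGR2HSV)
m=((hsv[...,1]<70)&(hsv[...,2]>110)).astype(np.uint8)*255
cs,_=cv2.findContours(m,cv2.RETR_EXTERNAL,cv2.CHAIN_APPROX_NONE)
for c in cs:
    if cv2.contourArea(c)>150 and 190<c[:,0,0].mean()<450 and 130<c[:,0,1].mean()<290:
        rc=cv2.minAreaRect(c);w=ray("top",c[:,0],.045)[:,:2].astype(np.float32)
        print(rc,cv2.minAreaRect(w))
print(R.from_quat(r.read_state()['eef_rot']).as_matrix().round(3))
E
```

```text
((354.5, 244.5), (19.0, 19.0), 90.0) ((0.4585825800895691, -0.07716678082942963), (0.051289044320583344, 0.05098245292901993), 88.53888702392578)
((259.76220703125, 234.8597412109375), (52.675838470458984, 38.651039123535156), 83.6598129272461) ((0.491834819316864, 0.17824268341064453), (0.14243237674236298, 0.10410100221633911), 6.369581699371338)
((413.0188903808594, 223.9339599609375), (22.527130126953125, 29.532516479492188), 15.945395469665527) ((0.5104385018348694, -0.23820358514785767), (0.060318849980831146, 0.0804034173488617), 70.78491973876953)
((360.8732604980469, 197.95474243164062), (72.24504852294922, 52.33393478393555), 19.653823852539062) ((0.586420476436615, -0.09925098717212677), (0.19734585285186768, 0.14662782847881317), 68.4063491821289)
((238.3823699951172, 168.5294189453125), (50.68994140625, 37.83555603027344), 75.96376037597656) ((0.678581953048706, 0.238611102104187), (0.14735938608646393, 0.10484936833381653), 13.26821231842041)
[[-0.     0.308 -0.951]
 [ 0.001 -0.951 -0.308]
 [-1.    -0.001  0.   ]]
```

View pics/ct.png

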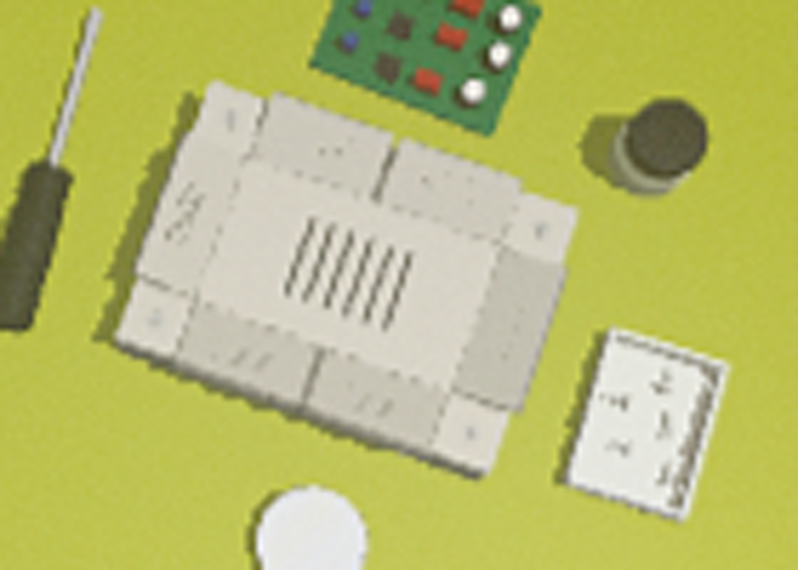

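View pics/cs.png

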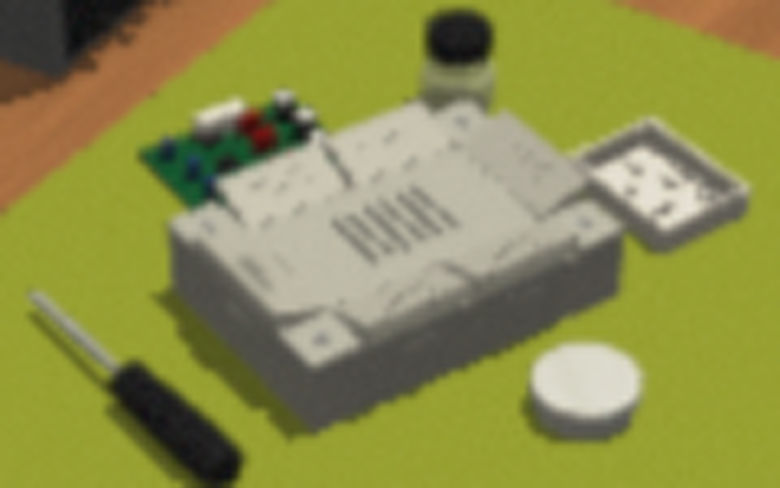

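```bash
python3 - <<'E'
from h import *
def fit(L,W):
    L=np.array(L);W=W[:,:2];a=L-L.mean(0);b=W-W.mean(0)
    th=np.arctan2((a[:,0]*b[:,1]-a[:,1]*b[:,0]).sum(),(a*b).sum())
    c,s=np.cos(th),np.sin(th);Rm=np.array([[c,-s],[s,c]])
    t=W.mean(0)-Rm@L.mean(0);print(t.round(4),np.degrees(th).round(2),'res mm',((W-(L@Rm.T+t))*1000).round(1).tolist())
f=lambda p,s,o:(np.array(p)+.5)/s-.5+np.array(o)
C=[(.068,.095),(.068,-.095),(-.068,-.095),(-.068,.095)]
S=[(.053,.08),(.053,-.08),(-.053,-.08),(-.053,.08)]
for z in(.045,.047):
  fit(C,ray("top",f([(212,82),(580,208),(487,475),(115,340)],5.7,(300,150)),z))
  fit(S,ray("top",f([(230,119),(541,230),(471,433),(154,318)],5.7,(300,150)),z))
  fit(S,ray("side",f([(209,225),(461,121),(588,224),(321,339)],6.5,(280,160)),z))
E
```

```text
[ 0.586 -0.099] -21.51 res mm [[-0.5, -0.8], [1.4, -0.5], [-0.4, 1.5], [-0.6, -0.2]]
[ 0.5863 -0.0993] -21.77 res mm [[-0.4, 0.1], [-0.4, -0.1], [0.4, -0.5], [0.4, 0.5]]
[ 0.5873 -0.0999] -21.67 res mm [[0.2, -0.5], [1.3, -0.0], [-1.7, -0.6], [0.1, 1.1]]
[ 0.5857 -0.0988] -21.51 res mm [[-0.6, -0.9], [1.4, -0.3], [-0.2, 1.6], [-0.5, -0.4]]
[ 0.5859 -0.0991] -21.77 res mm [[-0.6, -0.0], [-0.4, 0.1], [0.5, -0.4], [0.5, 0.3]]
[ 0.5859 -0.0977] -21.67 res mm [[0.0, -0.6], [1.3, 0.2], [-1.5, -0.5], [0.2, 0.9]]
```

The crop confirms the target. Left_end is flush and the other five sections look sprung up. The screw-corner fit from both views agrees: centre (0.586,-0.099), yaw -21.7°.

```bash
cat >> h.py <<'E'
C0=np.array([.5863,-.0992]);YAW=np.radians(-21.7)
EX=np.array([np.cos(YAW),np.sin(YAW)]);EY=np.array([-EX[1],EX[0]])
PADS=dict(near_left=(-.058,.0325),near_right=(-.058,-.0325),far_left=(.058,.0325),far_right=(.058,-.0325),left_end=(0,.085),right_end=(0,-.085))
def go(name,tipz,p=None,st=None):
    st=st or r.read_state();M=R.from_quat(st['eef_rot']).as_matrix()
    l=PADS[name];xy=C0+l[0]*EX+l[1]*EY
    t=np.array([*xy,tipz+.019]);d=M.T@(t-st['ee_pos'])*100
    ax=EX if 'end' in name else EY
    cur=np.arctan2(M[1,1],M[0,1]);des=np.arctan2(ax[1],ax[0])
    dy=(des-cur+np.pi/2)%np.pi-np.pi/2
    print(name,'xy',xy.round(4),'d(cm)',d.round(2),'twist',(-np.degrees(dy)/5).round(2),'alt +-36')
E
python3 - <<'E'
from h import *
s=r.read_state()
for n in PADS: go(n,.10,st=s)
E
```

```text
near_left xy [ 0.5444 -0.0476] d(cm) [ 12.23 -41.17 -50.34] twist 7.92 alt +-36
near_right xy [ 0.5204 -0.108 ] d(cm) [ 12.22 -36.17 -46.2 ] twist 7.92 alt +-36
far_left xy [ 0.6522 -0.0904] d(cm) [ 12.22 -33.78 -59.28] twist 7.92 alt +-36
far_right xy [ 0.6282 -0.1508] d(cm) [ 12.21 -28.77 -55.13] twist 7.92 alt +-36
left_end xy [ 0.6177 -0.0202] d(cm) [ 12.23 -41.52 -58.16] twist -10.08 alt +-36
right_end xy [ 0.5549 -0.1782] d(cm) [ 12.21 -28.42 -47.32] twist -10.08 alt +-36
```

Request:
drive_tool([
  [2, -36.2, -46.2, 7.92],
  [2, -36.2, -46.2, 7.92],
  [2, -36.2, -46.2, 7.92],
  [2, -36.2, -46.2, 7.92],
  [2, -36.2, -46.2, 7.92],
  [2, -36.2, -46.2, 7.92],
  [2, -36.2, -46.2, 7.92],
  [2, -36.2, -46.2, 7.92],
  [2, -36.2, -46.2, 7.92],
  [2, -36.2, -46.2, 7.92],
  [2, -36.2, -46.2, 7.92],
  [2, -36.2, -46.2, 7.92],
  [2, -36.2, -46.2, 7.92],
  [2, -36.2, -46.2, 7.92],
  [2, -36.2, -46.2, 7.92],
  [2, -36.2, -46.2, 7.92],
  [2, -36.2, -46.2, 7.92],
  [2, -36.2, -46.2, 7.92],
  [9, -36.2, -46.2, 7.92],
  [12.2, -36.2, -46.2, 7.92],
], grip=255, force=20)

```text
time: 1.77
ee_pos: [0.5217, -0.1102, 0.1393]
eef_rot: [0.696, -0.134, -0.692, -0.134]
ft_force: [0.9, -0.9, -0.3]
width: 0.0005
```

Request:
drive_tool([
  [0, 0, 0, 0],
  [0, 0, 0, 0],
  [0, 0, 0, 0],
])

```text
time: 2.02
ee_pos: [0.5212, -0.109, 0.1403]
eef_rot: [0.695, -0.133, -0.694, -0.133]
ft_force: [0.3, 0.0, 0.2]
width: 0.0008
```

```bash
python3 - <<'E'
from h import *
for n in("top","side"): cv2.imwrite(f"pics/{n}1.png",r.camera(n)[:,:,::-1])
s=r.read_state();print(s['time'],s['ee_pos'],s['ft_force'],s['joint_positions'].round(2))
print(R.from_quat(s['eef_rot']).as_matrix().round(3))
go('near_right',.0465);go('near_left',.1)
a=cv2.imread("pics/side1.png")[120:240,260:420];cv2.imwrite("pics/cs1.png",cv2.resize(a,None,fx=5,fy=5,interpolation=cv2.INTER_CUBIC))
E
```

```text
2.1167 [ 0.52190371 -0.10870088  0.14091213] [0.12615395 0.70280807 0.54990911] [ 0.53  0.25 -0.46  1.81  0.12  1.11 -1.93]
[[ 0.004 -0.37  -0.929]
 [-0.001 -0.929  0.37 ]
 [-1.    -0.    -0.004]]
near_right xy [ 0.5204 -0.108 ] d(cm) [ 7.54 -0.01  0.2 ] twist -0.0 alt +-36
near_left xy [ 0.5444 -0.0476] d(cm) [ 2.19 -6.51  0.18] twist -0.0 alt +-36
```

View pics/cs1.png

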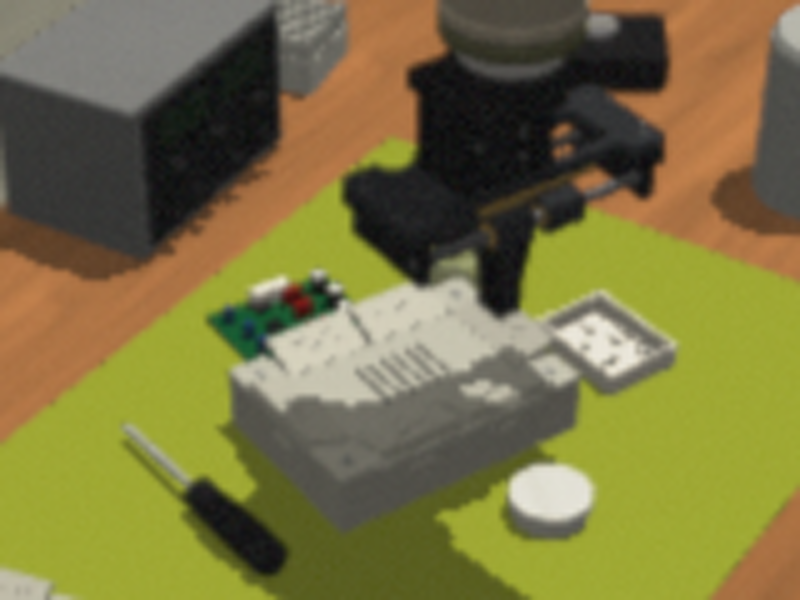

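The closed fingertips hang at about crop (500,310), clear of everything. Next is a gentle press with a force check.

Request:
drive_tool([
  [2.5, 0, 0.2, 0],
  [5, 0, 0.2, 0],
  [6, 0, 0.2, 0],
  [6.5, 0, 0.2, 0],
  [6.7, 0, 0.2, 0],
  [6.9, 0, 0.2, 0],
  [7.1, 0, 0.2, 0],
  [7.3, 0, 0.2, 0],
  [7.5, 0, 0.2, 0],
  [7.5, 0, 0.2, 0],
  [7.5, 0, 0.2, 0],
])

```text
time: 3.03
ee_pos: [0.5195, -0.1076, 0.0643]
eef_rot: [0.695, -0.133, -0.694, -0.133]
ft_force: [-1.9, -0.9, 8.2]
width: 0.0007
```

```bash
python3 - <<'E'
from h import *
cv2.imwrite(f"pics/top2.png",r.camera("top")[:,:,::-1]);cv2.imwrite(f"pics/side2.png",r.camera("side")[:,:,::-1])
s=r.read_state();print(s['time'],s['ee_pos'],s['ft_force'])
a=cv2.imread("pics/side2.png")[120:240,260:420];cv2.imwrite("pics/cs2.png",cv2.resize(a,None,fx=5,fy=5,interpolation=cv2.INTER_CUBIC))
E
```

```text
3.1333 [ 0.5195281  -0.10754532  0.06427218] [-1.87832877 -0.2387299   7.74871051]
```

View pics/cs2.png

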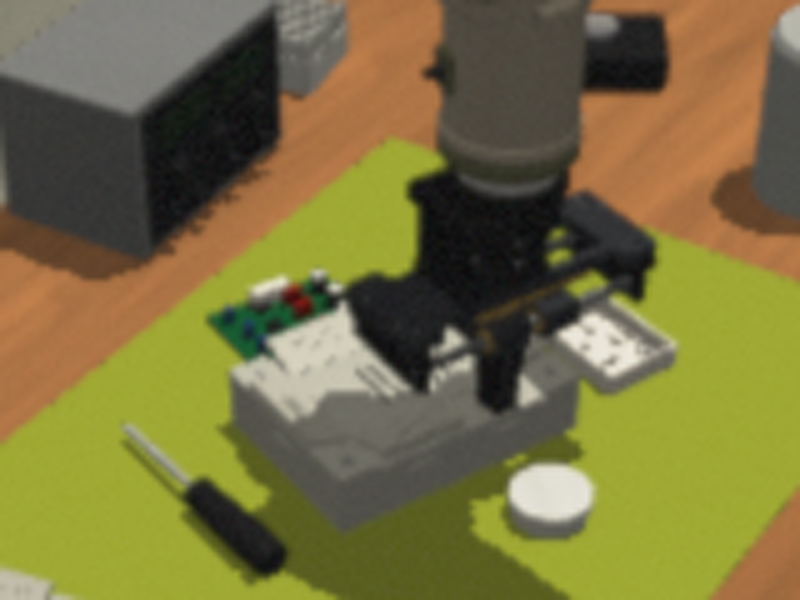

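Tip height is 45 mm at about 8 N, with the fingers on the near-right section. I'll lift and step to near-left.

Request:
drive_tool([
  [-2, 0, 0, 0],
  [-5.5, 0, 0, 0],
  [-5.5, -3.3, 0, 0],
  [-5.5, -6.5, 0, 0],
  [-5.5, -6.5, 0, 0],
  [-5.5, -6.5, 0, 0],
  [-5.5, -6.5, 0, 0],
])

```text
time: 3.72
ee_pos: [0.5426, -0.0473, 0.1181]
eef_rot: [-0.694, 0.133, 0.695, 0.133]
ft_force: [-0.9, -0.7, -0.4]
width: 0.0003
```

```bash
python3 - <<'E'
from h import *
cv2.imwrite(f"pics/side3.png",r.camera("side")[:,:,::-1]);cv2.imwrite(f"pics/top3.png",r.camera("top")[:,:,::-1])
s=r.read_state();print(s['time'],s['ee_pos'],s['ft_force'])
go('near_left',.0465)
a=cv2.imread("pics/side3.png")[150:240,290:420];b=cv2.imread("pics/top3.png")[150:250,300:440]
cv2.imwrite("pics/cs3.png",np.hstack([cv2.resize(x,(400,320),interpolation=cv2.INTER_CUBIC) for x in(a,b)]))
E
```

```text
3.8167 [ 0.5423858  -0.04818572  0.11800415] [-0.92935042  0.39545766  0.29569355]
near_left xy [ 0.5444 -0.0476] d(cm) [ 5.25 -0.14 -0.17] twist -0.01 alt +-36
```

View pics/cs3.png

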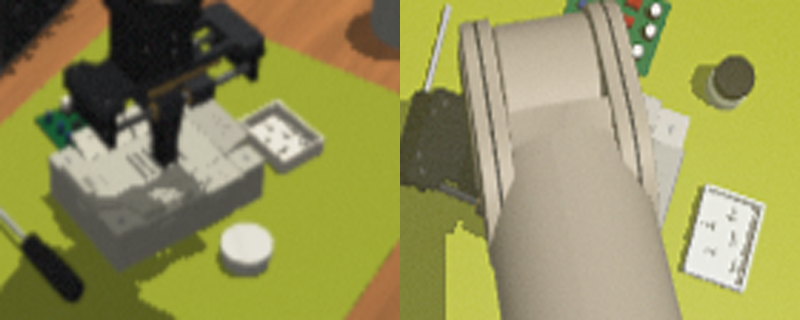

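Near-right now looks level in the side view, around (215,170) in the left half. Now near-left.

Request:
drive_tool([
  [2.8, -0.1, -0.1, 0],
  [3.8, -0.1, -0.1, 0],
  [4.3, -0.1, -0.1, 0],
  [4.5, -0.1, -0.1, 0],
  [4.7, -0.1, -0.1, 0],
  [4.9, -0.1, -0.1, 0],
  [5.1, -0.1, -0.1, 0],
  [5.3, -0.1, -0.1, 0],
  [5.3, -0.1, -0.1, 0],
  [5.3, -0.1, -0.1, 0],
])

```text
time: 4.65
ee_pos: [0.544, -0.0465, 0.0651]
eef_rot: [0.694, -0.133, -0.694, -0.133]
ft_force: [0.1, -0.1, -0.4]
width: 0.0008
```

Request:
drive_tool([
  [-2, 0, 0, 0],
  [-5.5, 0, 0, 0],
  [-5.5, 0, -3.5, 0],
  [-5.5, 0, -7.5, 0],
  [-5.5, 0, -11.6, 0],
  [-5.5, 0, -11.6, 0],
  [-5.5, 0, -11.6, 0],
  [-5.5, 0, -11.6, 0],
])

```text
time: 5.32
ee_pos: [0.6514, -0.0886, 0.1197]
eef_rot: [-0.694, 0.133, 0.695, 0.133]
ft_force: [-0.3, -0.4, -0.2]
width: 0.0004
```

```bash
python3 - <<'E'
from h import *
cv2.imwrite(f"pics/side4.png",r.camera("side")[:,:,::-1])
s=r.read_state();print(s['time'],s['ee_pos'],s['ft_force'])
go('far_left',.0455)
a=cv2.imread("pics/side4.png")[150:240,290:420]
cv2.imwrite("pics/cs4.png",cv2.resize(a,None,fx=6,fy=6,interpolation=cv2.INTER_CUBIC))
E
```

```text
5.3667 [ 0.65114507 -0.08839764  0.12024611] [ 0.63247054  0.43931257 -0.54213317]
far_left xy [ 0.6522 -0.0904] d(cm) [ 5.57  0.15 -0.18] twist 0.01 alt +-36
```

View pics/cs4.png

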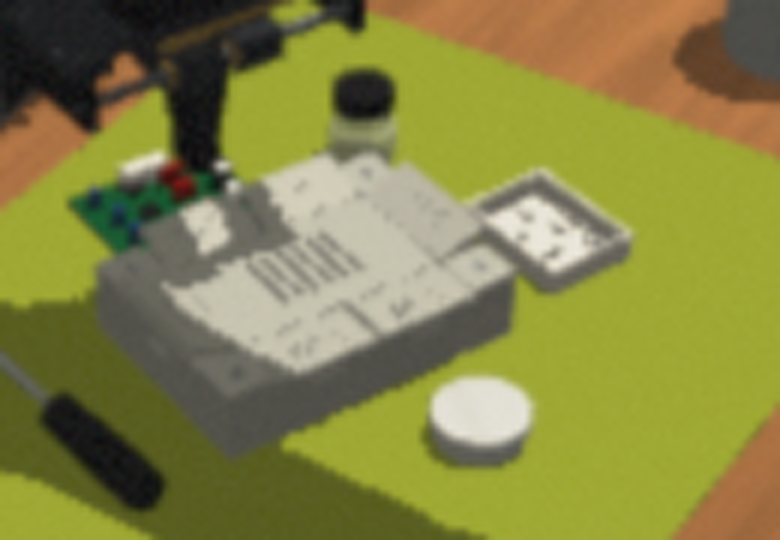

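Both near sections lie flush and the box has not moved. Next is far-left.

Request:
drive_tool([
  [2.8, 0.1, -0.1, 0],
  [4.0, 0.1, -0.1, 0],
  [4.6, 0.1, -0.1, 0],
  [4.8, 0.1, -0.1, 0],
  [5.0, 0.1, -0.1, 0],
  [5.2, 0.1, -0.1, 0],
  [5.4, 0.1, -0.1, 0],
  [5.6, 0.1, -0.1, 0],
  [5.6, 0.1, -0.1, 0],
  [5.6, 0.1, -0.1, 0],
])

```text
time: 6.2
ee_pos: [0.6527, -0.0904, 0.0645]
eef_rot: [0.695, -0.133, -0.694, -0.133]
ft_force: [-0.5, -0.8, 1.4]
width: 0.0003
```

Request:
drive_tool([
  [-2, 0, 0, 0],
  [-5.5, 0, 0, 0],
  [-5.5, 3.3, 0, 0],
  [-5.5, 6.5, 0, 0],
  [-5.5, 6.5, 0, 0],
  [-5.5, 6.5, 0, 0],
  [-5.5, 6.5, 0, 0],
])

```text
time: 6.78
ee_pos: [0.6283, -0.1506, 0.1191]
eef_rot: [-0.694, 0.133, 0.695, 0.133]
ft_force: [-0.1, 0.6, -0.2]
width: 0.0004
```

```bash
python3 - <<'E'
from h import *
cv2.imwrite(f"pics/side5.png",r.camera("side")[:,:,::-1])
s=r.read_state();print(s['time'],s['ee_pos'],s['ft_force'])
go('far_right',.0455)
a=cv2.imread("pics/side5.png")[150:240,290:420]
cv2.imwrite("pics/cs5.png",cv2.resize(a,None,fx=6,fy=6,interpolation=cv2.INTER_CUBIC))
E
```

```text
6.8333 [ 0.62856315 -0.14973666  0.1190761 ] [0.35931309 1.33794042 0.02699798]
far_right xy [ 0.6282 -0.1508] d(cm) [ 5.46  0.12 -0.01] twist 0.02 alt +-36
```

View pics/cs5.png

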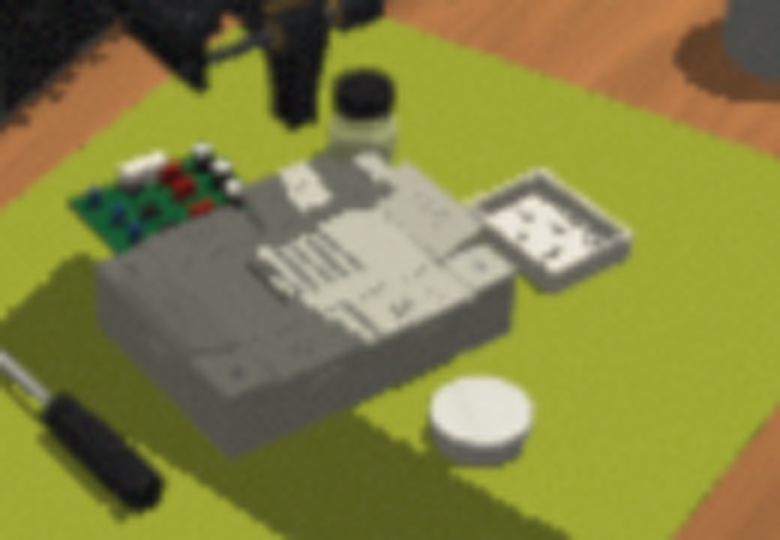

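Far-left is flush. Next is far-right, then a turn to the right end.

Request:
drive_tool([
  [2.8, 0.1, 0, 0],
  [4.0, 0.1, 0, 0],
  [4.5, 0.1, 0, 0],
  [4.7, 0.1, 0, 0],
  [4.9, 0.1, 0, 0],
  [5.1, 0.1, 0, 0],
  [5.3, 0.1, 0, 0],
  [5.5, 0.1, 0, 0],
  [5.5, 0.1, 0, 0],
  [5.5, 0.1, 0, 0],
])

```text
time: 7.67
ee_pos: [0.6282, -0.1517, 0.0645]
eef_rot: [0.695, -0.133, -0.694, -0.133]
ft_force: [0.7, 0.8, 3.2]
width: 0.0001
```

Request:
drive_tool([
  [-2, 0, 0, 0],
  [-5.5, 0, 0, 0],
  [-6.5, 2.6, 2.9, -1.4],
  [-6.5, 5.3, 5.8, -2.8],
  [-6.5, 5.3, 5.8, -18],
  [-6.5, 5.3, 5.8, -18],
  [-6.5, 5.3, 5.8, -18],
  [-6.5, 5.3, 5.8, -18],
  [-6.5, 5.3, 5.8, -18],
  [-6.5, 5.3, 5.8, -18],
  [-6.5, 5.3, 5.8, -18],
  [-6.5, 5.3, 5.8, -18],
  [-6.5, 5.3, 5.8, -18],
  [-6.5, 5.3, 5.8, -18],
  [-6.5, 5.3, 5.8, -18],
  [-6.5, 5.3, 5.8, -18],
  [-6.5, 5.3, 5.8, -18],
  [-6.5, 5.3, 5.8, -18],
])

```text
time: 9.17
ee_pos: [0.5544, -0.1798, 0.1291]
eef_rot: [-0.586, -0.396, 0.586, -0.396]
ft_force: [-0.5, 0.4, 0.5]
width: 0.0007
```

```bash
python3 - <<'E'
from h import *
cv2.imwrite(f"pics/side6.png",r.camera("side")[:,:,::-1])
s=r.read_state();print(s['time'],s['ee_pos'],s['ft_force'],s['joint_positions'].round(2))
go('right_end',.0455)
a=cv2.imread("pics/side6.png")[150:240,290:420]
cv2.imwrite("pics/cs6.png",cv2.resize(a,None,fx=6,fy=6,interpolation=cv2.INTER_CUBIC))
E
```

```text
9.2167 [ 0.55444964 -0.1797264   0.12917136] [0.06859122 0.6966946  0.3616205 ] [ 0.8   0.42 -0.7   1.68  0.29  1.15 -0.36]
right_end xy [ 0.5549 -0.1782] d(cm) [ 6.47 -0.02 -0.16] twist -0.02 alt +-36
```

View pics/cs6.png

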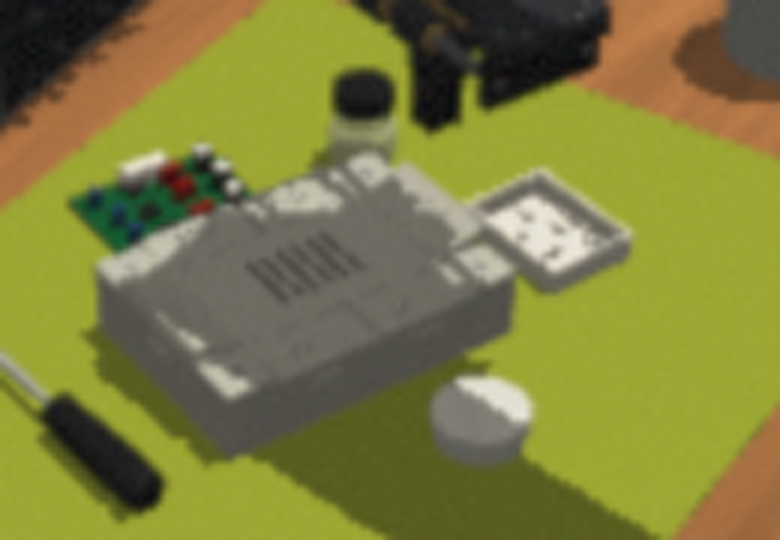

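Far-right is flush too. Next I press the right end, then retreat high to clear the view.

Request:
drive_tool([
  [3.5, 0, -0.1, 0],
  [5.0, 0, -0.1, 0],
  [5.5, 0, -0.1, 0],
  [5.7, 0, -0.1, 0],
  [5.9, 0, -0.1, 0],
  [6.1, 0, -0.1, 0],
  [6.3, 0, -0.1, 0],
  [6.5, 0, -0.1, 0],
  [6.5, 0, -0.1, 0],
  [6.5, 0, -0.1, 0],
])

```text
time: 10.05
ee_pos: [0.5551, -0.1787, 0.0645]
eef_rot: [0.585, 0.397, -0.585, 0.397]
ft_force: [0.8, 0.4, 1.7]
width: 0.0005
```

```bash
python3 - <<'E'
from h import *
s=r.read_state();M=R.from_quat(s['eef_rot']).as_matrix();print(M.round(2),s['ee_pos'],s['ft_force'],(M.T@(np.array([.25,-.52,.26])-s['ee_pos'])*100).round(1))
E
```

```text
[[ 0.    0.93 -0.37]
 [-0.   -0.37 -0.93]
 [-1.    0.   -0.  ]] [ 0.55513954 -0.17872433  0.06450209] [0.83104789 0.37373569 1.66746941] [-19.6 -15.7  43. ]
```

Request:
drive_tool([
  [-3, 0, 0, 0],
  [-7, 0, 0, 0],
  [-11, 0, 0, 0],
  [-15, 0, 0, 0],
  [-19.5, 0, 0, 0],
  [-19.5, -15.7, 43, 0],
  [-19.5, -15.7, 43, 0],
  [-19.5, -15.7, 43, 0],
  [-19.5, -15.7, 43, 0],
  [-19.5, -15.7, 43, 0],
  [-19.5, -15.7, 43, 0],
  [-19.5, -15.7, 43, 0],
  [-19.5, -15.7, 43, 0],
  [-19.5, -15.7, 43, 0],
  [-19.5, -15.7, 43, 0],
  [-19.5, -15.7, 43, 0],
  [-19.5, -15.7, 43, 0],
  [-19.5, -15.7, 43, 0],
  [-19.5, -15.7, 43, 0],
])

```text
time: 11.63
ee_pos: [0.2507, -0.5198, 0.2592]
eef_rot: [0.585, 0.397, -0.585, 0.397]
ft_force: [0.8, 0.1, 0.8]
width: 0.0
```

```bash
python3 - <<'E'
from h import *
for n in("side","top"): cv2.imwrite(f"pics/{n}7.png",r.camera(n)[:,:,::-1])
a=cv2.imread("pics/side7.png")[150:240,290:420];b=cv2.imread("pics/top7.png")[150:250,300:440]
cv2.imwrite("pics/cs7.png",cv2.resize(a,None,fx=6,fy=6,interpolation=cv2.INTER_CUBIC))
cv2.imwrite("pics/ct7.png",cv2.resize(b,None,fx=5.7,fy=5.7,interpolation=cv2.INTER_CUBIC))
E
```

```text
(no output)
```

View pics/cs7.png

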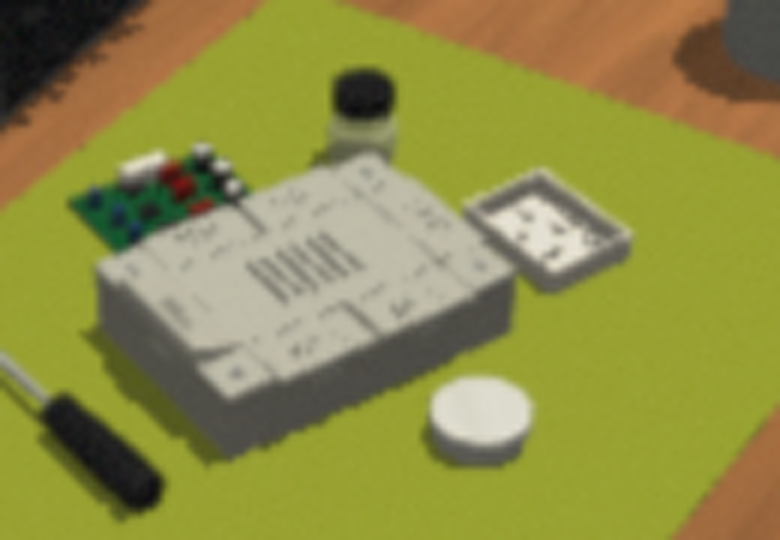

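View pics/ct7.png

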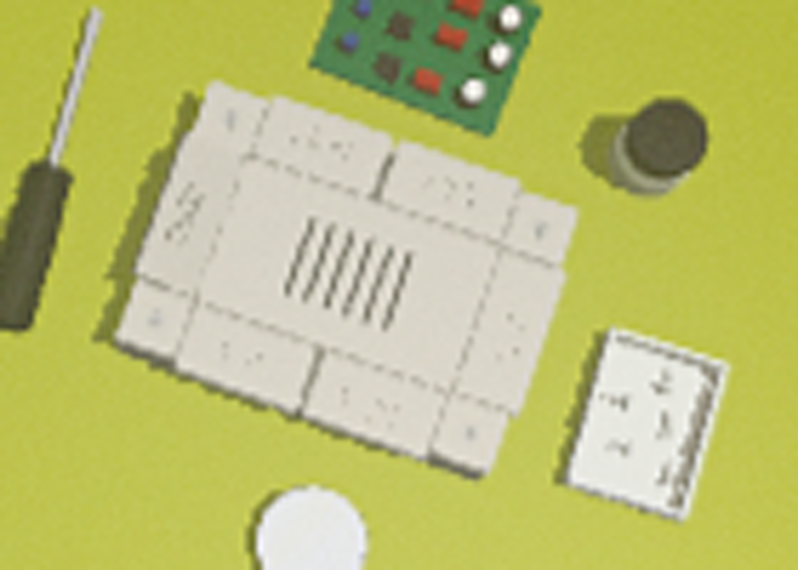

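Five sections are clearly flush now. Left_end still shows a dark wedge at the near-left corner (crop ~(215,350)) and slanted marks like those on the raised sections, so I'll zoom in on it.

```bash
python3 - <<'E'
from h import *
a=cv2.imread("pics/side7.png")[185:230,300:345];b=cv2.imread("pics/top7.png")[155:215,312:362]
f=lambda x:cv2.resize(x,(398,560 if 0 else 440),interpolation=cv2.INTER_CUBIC)
cv2.imwrite("pics/z7.png",np.hstack([f(a),f(b)]))
im=cv2.imread("pics/top7.png").astype(float);im0=cv2.imread("pics/top0.png").astype(float)
for n,l in PADS.items():
    o=[]
    for h in(.046,):
        u,v=proj("top",[*(C0+np.array(l)@np.array([EX,EY])),h])[0].round().astype(int)
        o=[i[v-2:v+3,u-2:u+3].mean((0,1)).round(0).tolist() for i in(im0,im)]
    print(n,u,v,o)
# expected outer-edge midpoint of left end: shut vs up, both views
for nm,P in(("shut",(0,.098,.045)),("up",(0,.096,.056)),("R shut",(0,-.098,.045)),("R up",(0,-.096,.056))):
    w=[*(C0+P[0]*EX+P[1]*EY),P[2]]
    print(nm,"top",((proj("top",w)[0]-[300,150]+.5)*5.7).round(),"side",((proj("side",w)[0]-[290,150]+.5)*6).round())
s=r.read_state();go('left_end',.0455)
E
```

```text
near_left 342 213 [[176.0, 192.0, 195.0], [199.0, 213.0, 216.0]]
near_right 365 221 [[176.0, 191.0, 195.0], [199.0, 212.0, 217.0]]
far_left 357 174 [[183.0, 197.0, 201.0], [190.0, 204.0, 209.0]]
far_right 379 182 [[187.0, 200.0, 205.0], [194.0, 208.0, 212.0]]
left_end 332 187 [[175.0, 189.0, 193.0], [176.0, 191.0, 195.0]]
right_end 390 208 [[176.0, 191.0, 194.0], [199.0, 212.0, 217.0]]
shut top [158. 206.] side [157. 332.]
up top [162. 202.] side [159. 315.]
R shut top [542. 344.] side [449. 209.]
R up top [542. 339.] side [447. 195.]
left_end xy [ 0.6177 -0.0202] d(cm) [ 19.52  15.72 -59.86] twist 0.03 alt +-36
```

View pics/z7.png

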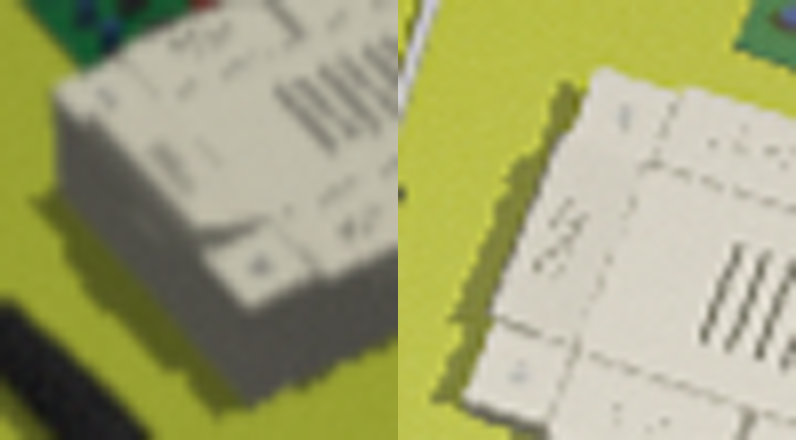

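The wedge gap and the lower brightness (195 against ~216 for the shut ones) show left_end is still sprung up. My first reading was wrong, so I press it as well.

Request:
drive_tool([
  [0, 15.7, -59.9, 0],
  [0, 15.7, -59.9, 0],
  [0, 15.7, -59.9, 0],
  [0, 15.7, -59.9, 0],
  [0, 15.7, -59.9, 0],
  [0, 15.7, -59.9, 0],
  [0, 15.7, -59.9, 0],
  [0, 15.7, -59.9, 0],
  [0, 15.7, -59.9, 0],
  [0, 15.7, -59.9, 0],
  [0, 15.7, -59.9, 0],
  [0, 15.7, -59.9, 0],
  [0, 15.7, -59.9, 0],
  [0, 15.7, -59.9, 0],
  [0, 15.7, -59.9, 0],
  [0, 15.7, -59.9, 0],
  [4, 15.7, -59.9, 0],
  [8, 15.7, -59.9, 0],
  [12, 15.7, -59.9, 0],
  [14, 15.7, -59.9, 0],
])

```text
time: 13.4
ee_pos: [0.6149, -0.0205, 0.1148]
eef_rot: [-0.583, -0.399, 0.586, -0.397]
ft_force: [-0.5, 0.1, 0.3]
width: 0.0007
```

Request:
drive_tool([
  [0, 0, 0, 0],
  [0, 0, 0, 0],
  [0, 0, 0, 0],
])

```text
time: 13.65
ee_pos: [0.6183, -0.0207, 0.1215]
eef_rot: [0.586, 0.397, -0.584, 0.398]
ft_force: [0.1, 0.6, 0.1]
width: 0.0006
```

```bash
python3 - <<'E'
from h import *
s=r.read_state();print(s['time'],s['ee_pos'],s['ft_force'],s['joint_positions'].round(2));go('left_end',.0455)
E
```

```text
13.65 [ 0.61832935 -0.0207077   0.12150005] [0.06418819 0.59366556 0.08847927] [ 0.55  0.53 -0.78  1.59  0.39  1.19 -0.69]
left_end xy [ 0.6177 -0.0202] d(cm) [ 5.7  -0.09 -0.02] twist 0.02 alt +-36
```

Request:
drive_tool([
  [2.8, -0.1, 0, 0],
  [4.0, -0.1, 0, 0],
  [4.6, -0.1, 0, 0],
  [4.8, -0.1, 0, 0],
  [5.0, -0.1, 0, 0],
  [5.2, -0.1, 0, 0],
  [5.4, -0.1, 0, 0],
  [5.6, -0.1, 0, 0],
  [5.6, -0.1, 0, 0],
  [5.6, -0.1, 0, 0],
])

```text
time: 14.48
ee_pos: [0.6169, -0.0215, 0.0644]
eef_rot: [0.585, 0.397, -0.585, 0.397]
ft_force: [-2.5, -0.3, 8.2]
width: 0.0006
```

Request:
drive_tool([
  [-3, 0, 0, 0],
  [-7, 0, 0, 0],
  [-11, 0, 0, 0],
  [-15, 0, 0, 0],
  [-19.5, 0, 0, 0],
  [-19.5, -15.7, 59, 0],
  [-19.5, -15.7, 59, 0],
  [-19.5, -15.7, 59, 0],
  [-19.5, -15.7, 59, 0],
  [-19.5, -15.7, 59, 0],
  [-19.5, -15.7, 59, 0],
  [-19.5, -15.7, 59, 0],
  [-19.5, -15.7, 59, 0],
  [-19.5, -15.7, 59, 0],
  [-19.5, -15.7, 59, 0],
  [-19.5, -15.7, 59, 0],
  [-19.5, -15.7, 59, 0],
  [-19.5, -15.7, 59, 0],
  [-19.5, -15.7, 59, 0],
  [-19.5, -15.7, 59, 0],
])

```text
time: 16.15
ee_pos: [0.2485, -0.515, 0.2582]
eef_rot: [-0.585, -0.396, 0.587, -0.396]
ft_force: [0.4, -0.2, 0.2]
width: 0.0007
```

Request:
drive_tool([
  [0, 0, 0, 0],
  [0, 0, 0, 0],
  [0, 0, 0, 0],
  [0, 0, 0, 0],
])

```text
time: 16.48
ee_pos: [0.2536, -0.5107, 0.2585]
eef_rot: [0.585, 0.398, -0.585, 0.398]
ft_force: [0.3, 0.7, 0.4]
width: 0.0004
```

```bash
python3 - <<'E'
from h import *
for n in("side","top"): cv2.imwrite(f"pics/{n}8.png",r.camera(n)[:,:,::-1])
a=cv2.imread("pics/side8.png")[165:235,290:390];b=cv2.imread("pics/top8.png")[150:250,300:440]
f=lambda x,w:cv2.resize(x,(w,300),interpolation=cv2.INTER_CUBIC)
cv2.imwrite("pics/z8.png",cv2.resize(a,None,fx=7,fy=7,interpolation=cv2.INTER_CUBIC));cv2.imwrite("pics/t8.png",cv2.resize(b,None,fx=5.7,fy=5.7,interpolation=cv2.INTER_CUBIC))
im=cv2.imread("pics/top8.png").astype(float)
for n,l in PADS.items():
    u,v=proj("top",[*(C0+np.array(l)@np.array([EX,EY])),.046])[0].round().astype(int);print(n,im[v-2:v+3,u-2:u+3].mean((0,1)).round())
E
```

```text
near_left [199. 212. 216.]
near_right [199. 212. 217.]
far_left [190. 204. 208.]
far_right [194. 207. 211.]
left_end [195. 208. 212.]
right_end [199. 212. 217.]
```

View pics/z8.png

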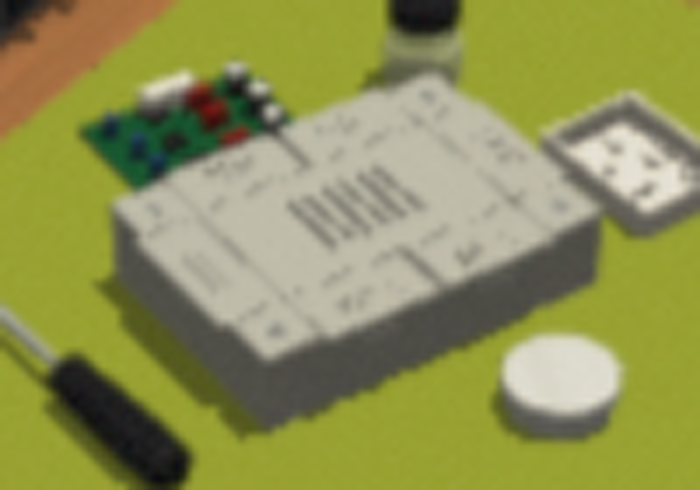

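View pics/t8.png

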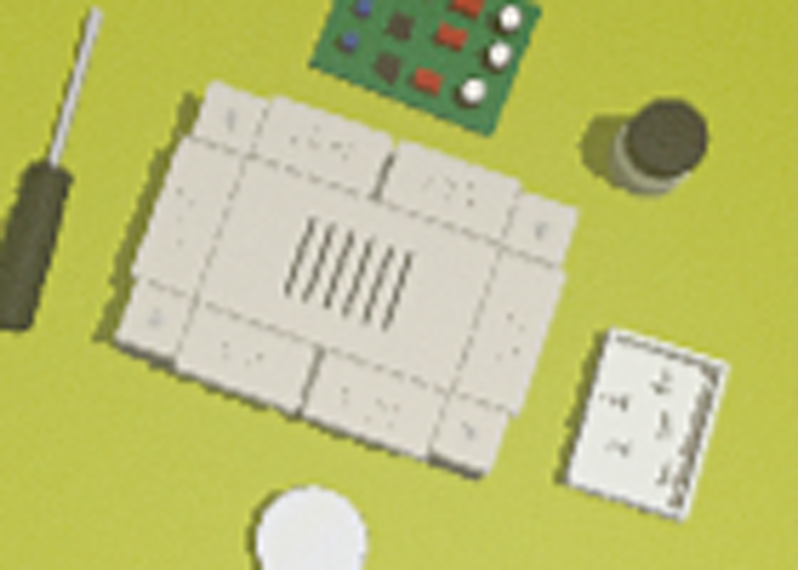

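All six sections now lie flush with uniform shading, the wedge is gone, and nothing has moved. I'm handing the job in.

```bash
python3 -c "
from bench import r
print(r.close_job())"
```

```text
the job is handed in; nothing more can be done
None
```

All six rim sections of the largest enclosure are shut and lie flush. I pressed each one once with the closed fingertips, and the highest vertical wrist force I read at the end of a push was about 8 N. I handed the job in at about 16.6 s of the 48 s allowed.

- **Last checks:** the top and side pictures show all six sections level and evenly shaded. The enclosure and everything around it look unmoved, and the arm is parked clear of the bench.
- **Misreading on the way:** I first took the left end to be already shut. The picture after the first five presses showed a gap at its corner and darker shading, so I pressed it too, and it then closed.

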